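Box up the brass fittings for the sideboard

ROBOT

A 6-joint arm with a two-finger parallel gripper is mounted at the origin on the work surface. World frame = base frame: x ahead of the robot, y to its left, z up, the work surface at z = 0. Lengths are in m, angles in rad, forces in N, time in s.
With the tool pointing down it reaches from about 0.35 to 0.8 m from the base axis. Payload 7.3 kg.
Tool frame: the origin (TCP) lies between the finger pads; the fingertips stand 25 mm ahead of it and the grasp point (between the pads) lies 6 mm ahead of it (r.tip_extent is the distance from the TCP to the fingertips, in m); z points along the fingers, y is the direction in which the jaws open and shut (so a half turn about z gives the same grasp; the last joint's range is limited). The gripper opens to 85 mm and grips with 20 to 120 N. Pads are 22 mm wide; open, the fingers measure 114 mm over their backs; the gripper's body (76 mm by 85 mm) begins 54 mm behind the grasp point. The pads swing forward as they close: fully open they stand 13 mm farther back than shut.
Start: joints at [0.998, 0.342, 1.524, -0, 1.275, -0.146], TCP at [0.217, 0.478, 0.256] pointing down, gripper open.
Joint ranges: [-2.53, 2.53], [-0.77, 2.02], [0.04, 2.7], [-1, 4.14], [0.28, 2.66], [-3.11, 3.11]. Speed limits (rad/s): [2.57, 2.57, 3.14, 3.14, 3.14, 3.14].

INTERFACE

Orientations are given as a unit quaternion [x, y, z, w].
In Python, from workcell import r, command_gripper, optics gives the robot as it stands. The module is installed in compiled form; this text tells all that it offers. Calls block until the motion is done:
- r.reach(position, orientation): joint-space move of the TCP to a pose.
- r.move_straight(position, orientation=None, speed=0.15, max_force=None): straight line of the TCP; orientation=None keeps the orientation; speed is the mean speed in m/s. With max_force (N) it stops when the force on the tool has changed by that much, and returns True; else False.
- r.movej(angles): joint-space move.
- command_gripper(opening, force=None): finger opening in m; force is the grip in N (None keeps the last); returns when the fingers have stopped.
- r.hold(seconds).
- r.solve_ik(position, orientation): joint angles nearest the present ones, or None.
- r.read_state(): the state.
- optics.get_image(name): name is "scene" or "top"; returns (picture, depth): 400x640x3 uint8, red, green, blue; 400x640 float32, m along the optical axis (not along the pixel's ray), 0 where there is no reading.
- optics.camera_model(name): a dict with "K" (3x3 intrinsics, pixels), "R" (3x3) and "t" (3): a world point X has camera coordinates R X + t. Camera axes: x right, y down, z forward; pixel columns grow to the right and rows downward; lengths in m; the calibration is good to about 2 mm. A picture is of the moment at which its call begins. camera_model takes no time and is no camera call.
A pose or a line that the arm cannot do raises r.PlanningError and nothing moves.
- r.finish_job(): hands the job in, once; it reports no verdict.
The state is a dict: "time_s": time; "joint_positions": joint angles; "dq": joint speeds; "tau": joint torques, N m; "eef_pos": TCP position; "eef_rot": TCP orientation; "contact_force": force on the tool from outside, world axes, zero at the start; "torque": the same for the moment, N m; "grip_width": finger opening in m.
Only numpy, scipy, OpenCV 4.12 (cv2) and the standard library are available. Lean on these libraries where they do the work, as an engineer would, in place of code of your own. Each camera call takes 0.05 s, during which the arm holds its last target.

TASK

Gather the four loose brass fittings from the workbench (knob, pull, furniture foot and castor) into the carrying tray, each into the empty cell of the parts box that has the same fitting as its sample; set each down flat on the box floor, standing just as it stood on the bench. The steel knob and the black pull belong to another job: leave them standing where they are.

Things in the scene. Friction and masses are not known exactly. Their poses are not given: they have to be found in the camera images.
- knob: Brass round cupboard knob standing on its base, cap up: 32 mm tall, base 24 mm across, neck 14 mm, cap 34 mm across with a straight rim between 18 and 26 mm up. Origin at the centre of its underside, z up. Starts at any yaw on the 3 mm grey felt mat. About 60 g.
- pull: Brass bow pull (drawer handle) standing on its two feet: a straight grip bar 78 mm long, 12 mm wide and 10 mm deep, from 26 to 36 mm up, on two posts (feet 18 mm across) 64 mm apart. x runs along the bar, y across it. Origin at the centre of its underside, z up. Starts at any yaw on the 3 mm grey felt mat. About 80 g.
- foot: Brass furniture foot, standing: a plain drum 40 mm across from 6 to 35 mm up, black rubber pad 34 mm across below it, thin steel stud 8 mm across on top, 50 mm tall in all. Origin at the centre of its underside, z up. Starts at any yaw on the 3 mm grey felt mat. About 120 g.
- castor: Castor with brass plate and fork and a black wheel, standing upside down on its square mounting plate (42 x 42 x 4 mm), wheel up: 54 mm tall, fork 22 mm wide across y between 13 and 38 mm up and 22 mm long along x; the wheel is 36 mm across and 13 mm wide, its axle along y, 36 mm up. Origin at the centre of its underside, z up. Starts at any yaw on the 3 mm grey felt mat. About 110 g.
- steel_knob: Look-alike that does not belong: bright steel round cupboard knob standing on its base, cap up: 32 mm tall, base 24 mm across, neck 14 mm, cap 34 mm across with a straight rim between 18 and 26 mm up. Origin at the centre of its underside, z up. Starts at any yaw on the 3 mm grey felt mat.
- black_pull: Look-alike that does not belong: black bow pull (drawer handle) standing on its two feet: a straight grip bar 78 mm long, 12 mm wide and 10 mm deep, from 26 to 36 mm up, on two posts (feet 18 mm across) 64 mm apart. x runs along the bar, y across it. Origin at the centre of its underside, z up. Starts at any yaw on the 3 mm grey felt mat.
- bin_knob: Red open parts box for the knob, fixed with the 3 others in a plywood tray; a brass knob is fixed as sample in its small front cell (at x = -77 mm; up to 54 mm tall). Origin: under the centre of its empty cell, 5 mm above the bench, z up. Cell: 100 mm (x) by 96 mm (y) inside, floor 4 mm above the origin; walls 4 mm thick, tops 20 mm above the origin.
- bin_pull: Blue open parts box for the pull, fixed with the 3 others in a plywood tray; a brass pull is fixed as sample in its small front cell (at x = -77 mm; up to 54 mm tall). Origin: under the centre of its empty cell, 5 mm above the bench, z up. Cell: 100 mm (x) by 96 mm (y) inside, floor 4 mm above the origin; walls 4 mm thick, tops 20 mm above the origin.
- bin_foot: Green open parts box for the foot, fixed with the 3 others in a plywood tray; a brass foot is fixed as sample in its small front cell (at x = -77 mm; up to 54 mm tall). Origin: under the centre of its empty cell, 5 mm above the bench, z up. Cell: 100 mm (x) by 96 mm (y) inside, floor 4 mm above the origin; walls 4 mm thick, tops 20 mm above the origin.
- bin_castor: White open parts box for the castor, fixed with the 3 others in a plywood tray; a brass castor is fixed as sample in its small front cell (at x = -77 mm; up to 54 mm tall). Origin: under the centre of its empty cell, 5 mm above the bench, z up. Cell: 100 mm (x) by 96 mm (y) inside, floor 4 mm above the origin; walls 4 mm thick, tops 20 mm above the origin.
Mind the look-alikes: they are no part of the job. Leave any pink or red look-alike of the knob alone. Leave any turquoise look-alike of the foot alone.

How it is judged:
At the end, for the whole second after the job is handed in: Each brass fitting stands upright (0.15 rad) on the floor (5 mm) of the large cell of its own box, its origin within 48 mm (along) and 46 mm (across) of the cell's centre, released and at rest; steel knob and black pull still upright within 25 mm of their starts (x of knob in the frame of bin_knob between -0.048 and 0.048 m and y of knob in the frame of bin_knob between -0.046 and 0.046 m and z of knob in the frame of bin_knob between 0.001 and 0.009 m and angle between each of knob, pull, foot, castor, steel_knob, black_pull's own z axis and vertical below 0.15 rad and linear speed of each of knob, pull, foot, castor below 0.02 m/s and angular speed of each of knob, pull, foot, castor below 0.2 rad/s and contact force between each of knob, pull, foot, castor and the fingers below 0.05 N and x of pull in the frame of bin_pull between -0.048 and 0.048 m and y of pull in the frame of bin_pull between -0.046 and 0.046 m and z of pull in the frame of bin_pull between 0.001 and 0.009 m and x of foot in the frame of bin_foot between -0.048 and 0.048 m and y of foot in the frame of bin_foot between -0.046 and 0.046 m and z of foot in the frame of bin_foot between 0.001 and 0.009 m and x of castor in the frame of bin_castor between -0.048 and 0.048 m and y of castor in the frame of bin_castor between -0.046 and 0.046 m and z of castor in the frame of bin_castor between 0.001 and 0.009 m and distance of each of steel_knob, black_pull from where it was at the start of the episode below 0.025 m); the robot touches nothing.
It fails at once if the steel knob (it belongs to another job) was moved by more than 25 mm (distance of steel_knob from where it was at the start of the episode above 0.025 m).
It fails at once if the black pull (it belongs to another job) was moved by more than 25 mm (distance of black_pull from where it was at the start of the episode above 0.025 m).
It also fails if it takes over 106 s, if anything falls off the work surface, if the arm or the gripper's body presses on something with over 40 N, if the wrist force passes 120 N, or if a joint passes its speed limit or range.

## Working session

There is one attempt and no reset: what is moved stays moved. The work goes in short steps, each a Python script; the robot and the scene stay as the last script left them, time stands still between calls to the robot, and variables do not carry over. Pictures are saved under pics/ and viewed, and the job is handed in when it is done.

```bash
mkdir -p pics; ls; python3 - <<'E'
from workcell import r, command_gripper, optics
import cv2, numpy as np
for n in ("scene","top"):
    im,d=optics.get_image(n); np.savez(f"{n}0.npz",im=im,d=d)
    cv2.imwrite(f"pics/{n}0.png",im[:,:,::-1])
    m=optics.camera_model(n); print(n,m["K"],m["R"],m["t"],(d==0).sum())
print(r.read_state()["time_s"],r.tip_extent)
E
```

```text
pics
scene [[374.70305567   0.         318.56359113]
 [  0.         374.70305567 202.14260468]
 [  0.           0.           1.        ]] [[-0.28220028  0.95933802 -0.00579311]
 [ 0.58595114  0.16757662 -0.79282995]
 [-0.75962113 -0.22713132 -0.60941538]] [ 0.16199922 -0.27592398  1.43690781] 1084
top [[401.14704263   0.         322.34617672]
 [  0.         401.14704263 204.91857815]
 [  0.           0.           1.        ]] [[-0.00411081 -0.99981171 -0.01896408]
 [-0.99892354  0.00498192 -0.04611877]
 [ 0.04620456  0.01875408 -0.99875594]] [-0.01217773  0.54081696  0.83515361] 991
0.1 0.025
```

View pics/scene0.png

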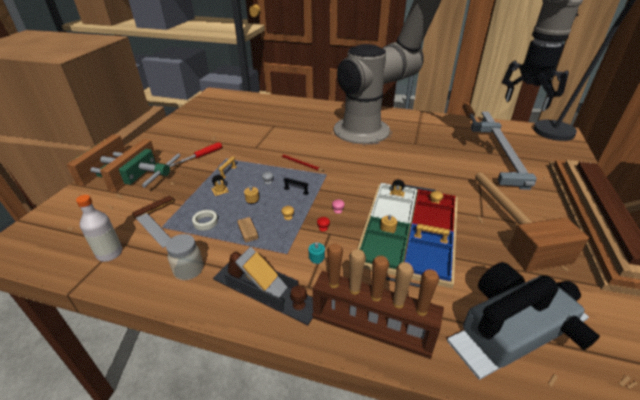

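View pics/top0.png

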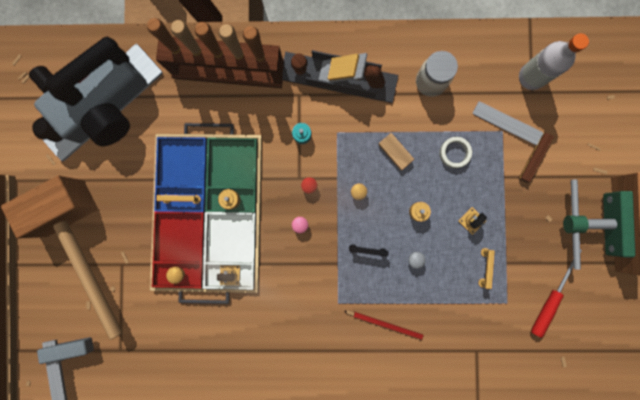

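The scene picture shows the mat with the fittings (about 170–325, 160–245) and the four-box tray (360–455, 180–280). In the top picture:
- Candidates for the knob are the brass one at (359,191), the grey steel one at (417,260), and the red (309,185) and pink (300,225) ones.
- Candidates for the foot are the brass one at (421,212) and the turquoise one at (301,132).
- Candidates for the pull are the brass one at (488,268) and the black one at (369,252).
- The castor is at (473,219).

The brass ones on the mat fit the description. I'll confirm them in an enlarged crop and measure.

```bash
cat > hlp.py <<'E'
import numpy as np, cv2
from workcell import r, command_gripper, optics
def world(name,d):
    m=optics.camera_model(name);K,R,t=m["K"],m["R"],m["t"]
    v,u=np.mgrid[0:d.shape[0],0:d.shape[1]]
    c=np.stack([(u-K[0,2])/K[0,0]*d,(v-K[1,2])/K[1,1]*d,d],-1)
    return (c-t)@R
def ray(name,u,v,z):
    m=optics.camera_model(name);K,R,t=m["K"],m["R"],m["t"]
    C=-R.T@t; w=R.T@np.array([(u-K[0,2])/K[0,0],(v-K[1,2])/K[1,1],1.])
    return C+w*(z-C[2])/w[2]
def proj(name,X):
    m=optics.camera_model(name);c=m["R"]@np.asarray(X)+m["t"];p=m["K"]@c
    return p[:2]/p[2]
E
python3 - <<'E'
from hlp import *
im=np.load("top0.npz")["im"];d=np.load("top0.npz")["d"]
W=world("top",d)
print("mat z",np.median(W[225:240,430:460,2]),np.median(W[285:295,350:450,2]), "bench",np.median(W[310:340,450:500,2]), W[140:300:5,280,2].round(4)[:5])
cv2.imwrite("pics/mat.png",cv2.resize(im[125:310,330:515,::-1],None,fx=3.2,fy=3.2,interpolation=cv2.INTER_CUBIC))
cv2.imwrite("pics/tray.png",cv2.resize(im[125:310,145:270,::-1],None,fx=3.2,fy=3.2,interpolation=cv2.INTER_CUBIC))
# raised blobs on mat
H=(W[:,:,2]>0.012)&(d>0)
H[:, :335]=0;H[:,512:]=0;H[:125]=0;H[:305]=H[:305];H[305:]=0
n,l,s,c=cv2.connectedComponentsWithStats(H.astype(np.uint8))
hsv=cv2.cvtColor(im,cv2.COLOR_RGB2HSV)
for i in range(1,n):
    if s[i,4]<20: continue
    k=l==i
    print(i,s[i],c[i].round(1),"zmax",np.percentile(W[k][:,2],98).round(4),"hsv",np.median(hsv[k],0))
E
```

```text
mat z 0.0035433655307199998 0.0037619382147371337 bench 0.0007577013823738593 [-0.0009  0.0003  0.0023  0.0005 -0.0014]
1 [379 133  35  37 618] [396.  150.8] zmax 0.0244 hsv [ 16. 109. 174.]
2 [440 137  32  30 385] [455.8 151.6] zmax 0.0249 hsv [ 32.  16. 201.]
3 [351 183  16  17 208] [358.6 191. ] zmax 0.0379 hsv [ 18. 138. 189.]
4 [409 201  22  20 342] [419.5 210.9] zmax 0.0537 hsv [ 19.  140.  199.5]
5 [466 212  21  17 248] [475.7 219.6] zmax 0.058 hsv [19. 45. 65.]
7 [350 245  39  11 234] [369.  250.4] zmax 0.0422 hsv [120.  16.  37.]
8 [482 249  13  40 305] [488.8 268.4] zmax 0.0424 hsv [ 19. 145. 195.]
9 [408 251  18  17 222] [416.6 259.4] zmax 0.0377 hsv [105.  12. 148.]
```

View pics/mat.png

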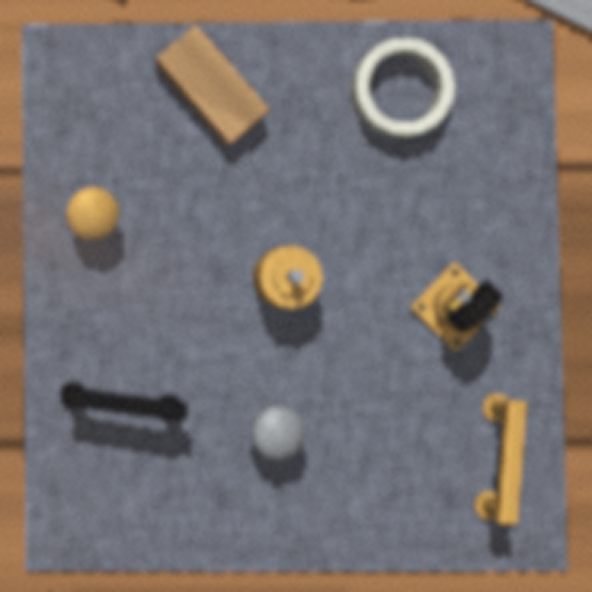

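View pics/tray.png

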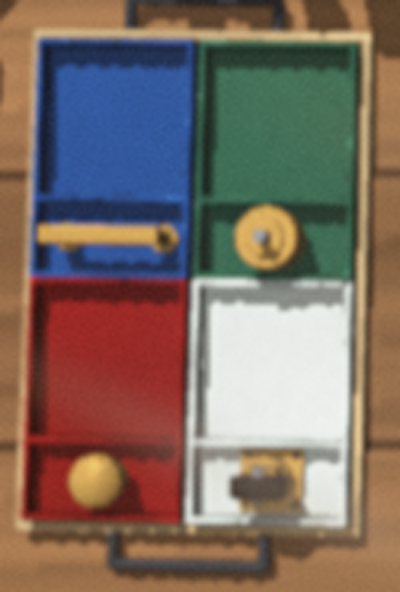

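The crops confirm the brass knob, foot, castor and pull on the mat, with the steel knob and black pull well apart from them. The tray's boxes are blue top-left, green top-right, red bottom-left and white bottom-right. Each has its sample in the lower (−x) cell. Next I'll measure positions.

```bash
cat > meas.py <<'E'
from hlp import *
im=np.load("top0.npz")["im"];d=np.load("top0.npz")["d"];W=world("top",d)
hsv=cv2.cvtColor(im,cv2.COLOR_RGB2HSV)
def pts(box,zlo,zhi):
    u0,v0,u1,v1=box; w=W[v0:v1,u0:u1].reshape(-1,3); return w[(w[:,2]>zlo)&(w[:,2]<zhi)]
for nm,b,lo,hi in (("knob",(345,178,375,205),.022,.04),("steel",(403,246,432,275),.022,.04),("foot",(405,197,437,226),.033,.043)):
    p=pts(b,lo,hi); c,rad=cv2.minEnclosingCircle((p[:,:2]*1e3).astype(np.float32)); print(nm,np.round(c,1),"rad",round(rad,1),"mean",(p[:,:2].mean(0)*1e3).round(1),len(p))
# brass mask circle for knob on z=.025
br=(hsv[...,0]>12)&(hsv[...,0]<28)&(hsv[...,1]>90)&(hsv[...,2]>110)
m=np.zeros(br.shape,np.uint8);m[178:205,345:375]=br[178:205,345:375]
k=m.nonzero();print("knob ray",(ray("top",k[1].mean(),k[0].mean(),.025)*1e3).round(1),m.sum())
for nm,b in (("pull",(476,242,502,297)),("black",(345,238,395,268))):
    p=pts(b,.032,.046); rc=cv2.minAreaRect((p[:,:2]*1e3).astype(np.float32)); print(nm,rc,len(p))
b=(458,203,492,240)
p=pts(b,.045,.065); print("castor wheel top",cv2.minAreaRect((p[:,:2]*1e3).astype(np.float32)),len(p),p[:,2].max())
p=pts(b,.05,.065); print("  higher",cv2.minAreaRect((p[:,:2]*1e3).astype(np.float32)),len(p))
# plate corners: brass mask in box, extremes
m=np.zeros(br.shape,np.uint8);m[b[1]:b[3],b[0]:b[2]]=br[b[1]:b[3],b[0]:b[2]]
k=np.argwhere(m)
for nm,i in (("L",k[:,1].argmin()),("T",k[:,0].argmin()),("B",k[:,0].argmax())): print(nm,k[i][::-1],(ray("top",*k[i][::-1],.007)*1e3).round(1))
# tray: saturated colours of boxes
for nm,lo,hi in (("blue",(100,120,60),(125,255,255)),("green",(60,80,40),(90,255,160)),("red",(0,170,60),(8,255,255)),("white",(0,0,150),(179,40,255))):
    mm=cv2.inRange(hsv,lo,hi); z=np.zeros_like(mm); z[130:296,150:264]=mm[130:296,150:264]
    z=cv2.morphologyEx(z,cv2.MORPH_CLOSE,np.ones((5,5)))
    n,l,s,c=cv2.connectedComponentsWithStats(z); i=1+s[1:,4].argmax()
    q=np.argwhere(l==i)[:,::-1].astype(np.float32); rc=cv2.minAreaRect(q)
    bp=cv2.boxPoints(rc); print(nm,[tuple((ray("top",*x,.025)[:2]*1e3).round(0)) for x in bp],rc)
p=pts((148,128,268,302),.018,.03); print("tray rim",cv2.minAreaRect((p[:,:2]*1e3).astype(np.float32)),len(p))
E
python3 meas.py
```

```text
knob [568.6 -90.6] rad 16.7 mean [568.2 -89.9] 206
steel [ 427.2 -207.8] rad 17.1 mean [ 427.6 -206.8] 222
foot [ 526.9 -215.5] rad 20.0 mean [ 526.6 -214.8] 276
knob ray [568.6 -90.1  25. ] 197
pull ((409.47711181640625, -352.34783935546875), (12.51242446899414, 77.61951446533203), 83.68673706054688) 267
black ((446.3244934082031, -109.6491928100586), (77.30635833740234, 12.147056579589844), 81.97256469726562) 232
castor wheel top ((506.9944152832031, -329.1217041015625), (13.754337310791016, 32.70965576171875), 46.453697204589844) 124 0.05972484136390113
  higher ((507.1300964355469, -329.3305358886719), (13.729873657226562, 29.744159698486328), 46.85590744018555) 101
L [459 220] [ 507.7 -302.6    7. ]
T [472 207] [ 535.  -330.4    7. ]
B [469 230] [ 486.6 -323.1    7. ]
blue [(np.float64(684.0), np.float64(338.0)), (np.float64(683.0), np.float64(232.0)), (np.float64(531.0), np.float64(231.0)), (np.float64(531.0), np.float64(336.0))] ((180.0, 174.0), (72.0, 50.0), 90.0)
green [(np.float64(531.0), np.float64(232.0)), (np.float64(683.0), np.float64(230.0)), (np.float64(680.0), np.float64(124.0)), (np.float64(528.0), np.float64(127.0))] ((230.29220581054688, 174.51930236816406), (49.96074295043945, 72.222412109375), 1.3971810340881348)
red [(np.float64(372.0), np.float64(340.0)), (np.float64(527.0), np.float64(337.0)), (np.float64(523.0), np.float64(235.0)), (np.float64(368.0), np.float64(239.0))] ((177.37867736816406, 250.08651733398438), (48.25901412963867, 74.82328796386719), 2.0825655460357666)
white [(np.float64(369.0), np.float64(235.0)), (np.float64(529.0), np.float64(232.0)), (np.float64(525.0), np.float64(126.0)), (np.float64(366.0), np.float64(129.0))] ((228.5790557861328, 250.15499877929688), (50.8137321472168, 77.08137512207031), 1.5911403894424438)
tray rim ((527.9193725585938, 232.44436645507812), (223.3218994140625, 327.9258728027344), 88.14171600341797) 2980
```

Every measurement agrees with the given sizes:
- **Fittings:** knob radius 16.7 mm, foot radius 20 mm, pull bar 12.5 × 77.6 mm, castor wheel 13.7 mm wide with its top at 57–59 mm.
- **Tray:** 223 × 328 mm, yaw about −1.9°. From its layout I get the cell centres.

I'll start with the knob, after checking the cell centres and the reach.

```bash
cat > job.py <<'E'
from hlp import *
from scipy.spatial.transform import Rotation as Ro
YT=np.radians(-1.86);C=np.array([.5279,.2324]);ex=np.array([np.cos(YT),np.sin(YT)]);ey=np.array([-ex[1],ex[0]])
cell={"pull":C+.105*ex+.053*ey,"foot":C+.105*ex-.053*ey,"knob":C-.055*ex+.053*ey,"castor":C-.055*ex-.053*ey}
# xy, jaw angle deg, grasp height, width
obj={"knob":((.5685,-.0902),88.1,.022,.034),"pull":((.4095,-.3523),83.7,.031,.012),"foot":((.5268,-.2152),88.1,.022,.040),"castor":((.5067,-.3297),46.5,.027,.022)}
def quat(a):
    a=np.radians(a);y=np.array([np.cos(a),np.sin(a),0]);z=np.array([0,0,-1.]);x=np.cross(y,z)
    return Ro.from_matrix(np.stack([x,y,z],1)).as_quat()
def best(p,a):
    q0=np.array(r.read_state()["joint_positions"]);o=[]
    for k in (0,180):
        j=r.solve_ik(p,quat(a+k))
        if j is not None:o.append((np.abs(np.array(j)-q0).max(),a+k,j))
    return min(o,key=lambda t:t[0])
ZT=.17
def pick(n,dx=0,dy=0):
    (x,y),a,h,w=obj[n];x+=dx;y+=dy
    _,a,j=best([x,y,ZT],a);qt=quat(a)
    command_gripper(min(w+.026,.085),40)
    r.reach([x,y,ZT],qt)
    z=.003+h+.006
    r.move_straight([x,y,z+.03],speed=.2)
    hit=r.move_straight([x,y,z],speed=.08,max_force=12)
    command_gripper(0,40)
    s=r.read_state();print("grip",s["grip_width"],"hit",hit,"z",s["eef_pos"],"F",np.round(s["contact_force"],1),s["time_s"])
    r.move_straight([x,y,ZT],speed=.2)
    s=r.read_state();print("lifted",s["grip_width"],np.round(s["contact_force"],1),s["time_s"])
    return a
def place(n,ja=88.1):
    h,w=obj[n][2:];x,y=cell[n]
    _,a,j=best([x,y,ZT],ja);
    r.reach([x,y,ZT],quat(a))
    z=.009+h+.006+.0005
    r.move_straight([x,y,z+.03],speed=.2)
    hit=r.move_straight([x,y,z],speed=.05,max_force=8)
    s=r.read_state();print("down hit",hit,"z",s["eef_pos"],"want",z,s["grip_width"])
    command_gripper(w+.012)
    r.move_straight([x,y,ZT],speed=.2);print("t",r.read_state()["time_s"])
def snap(tag):
    for n in ("top","scene"):
        im,d=optics.get_image(n);np.savez(f"{tag}_{n}.npz",im=im,d=d)
        cv2.imwrite(f"pics/{tag}_{n}.png",im[:,:,::-1])
E
python3 - <<'E'
from job import *
for n in cell:
    print(n,cell[n].round(4),proj("top",[*cell[n],.009]).round(1),best([*cell[n],.05],88.1)[1],best([*obj[n][0],.05],obj[n][1])[1])
pick("knob"); snap("k1")
E
```

```text
pull [0.6346 0.282 ] [184. 162.] 88.1 263.7
foot [0.6311 0.176 ] [233.1 163.3] 88.1 268.1
knob [0.4746 0.2872] [180.7 236.7] 88.1 268.1
castor [0.4712 0.1812] [230.2 238.2] 88.1 46.5
grip 0.03222618992147952 hit False z [ 0.56889601 -0.09028092  0.03179003] F [-1.3  0.6  5.7] 4.45
lifted 0.032127748833155494 [-0.1 -0.3 -2.1] 5.2917
```

View pics/k1_scene.png

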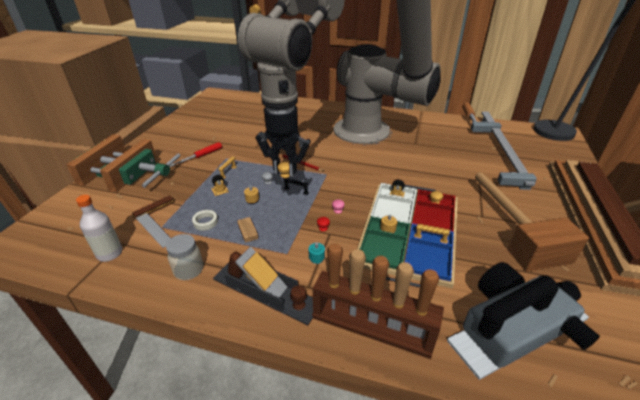

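The knob is held between the fingers, about (285,168), and the projected cell centres land in the middle of the cells. Now I'll place it and look.

```bash
python3 - <<'E'
from job import *
place("knob"); print(pick("foot")); snap("k2")
im=np.load("k2_top.npz")["im"]; cv2.imwrite("pics/k2c.png",cv2.resize(im[125:310,145:515,::-1],None,fx=2.1,fy=2.1))
E
```

```text
down hit True z [0.47411726 0.28697827 0.03776397] want 0.0375 0.032130276293154646
t 9.2
grip 0.0387534854951215 hit False z [ 0.52722277 -0.21541144  0.03171639] F [0.1 0.3 5.6] 12.9333
lifted 0.039110974528361715 [-0.2  0.7 -1.5] 13.775
268.1
```

View pics/k2c.png

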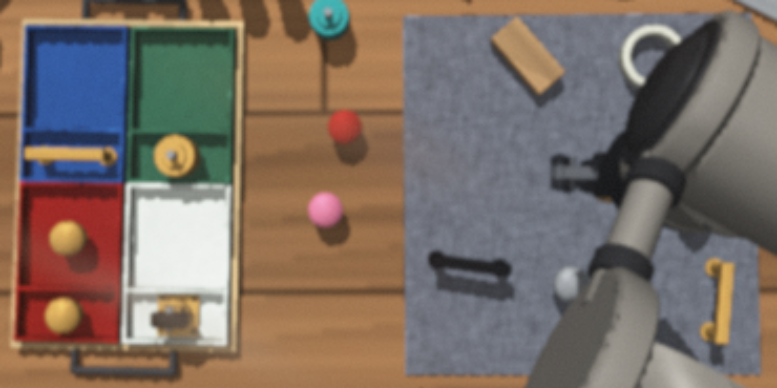

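The knob stands in the middle of the red cell (67,238 in the crop). The foot is gripped at 39 mm wide, with the load on the wrist. Next I'll place the foot and pick the castor.

```bash
python3 - <<'E'
from job import *
place("foot"); print(pick("castor")); snap("k3")
im=np.load("k3_top.npz")["im"]; s=np.load("k3_scene.npz")["im"]
a=cv2.resize(im[125:310,145:515,::-1],(777,388)); b=cv2.resize(s[90:260,170:470,::-1],None,fx=2.5,fy=2.5)
cv2.imwrite("pics/k3c.png",a);cv2.imwrite("pics/k3d.png",b)
E
```

```text
down hit True z [0.63048735 0.17597319 0.03775269] want 0.0375 0.038814670494628944
t 17.725
grip 0.0270449421893329 hit False z [ 0.50699366 -0.3299388   0.03669275] F [-0.1  0.2  4.1] 21.35
lifted 0.026824789769768466 [ 0.8  0.2 -1.3] 22.1667
226.5
```

View pics/k3c.png

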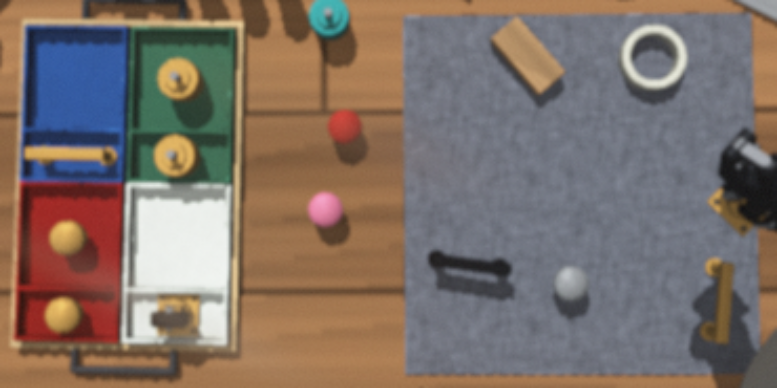

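View pics/k3d.png

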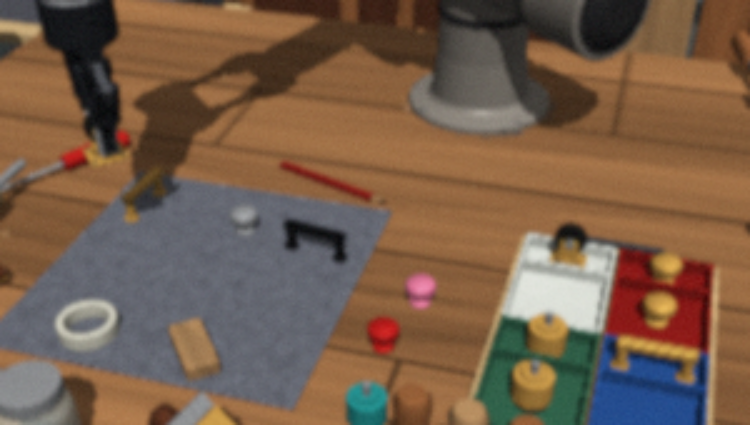

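The foot stands in the green cell (177,78). The castor is lifted, but the grip is 27 mm wide where the fork should give 22, so I'll check that it hangs level before placing it.

```bash
python3 - <<'E'
from job import *
for n in("top","scene"):
    f=np.load(f"k3_{n}.npz");im,d=f["im"],f["d"];W=world(n,d);hsv=cv2.cvtColor(im,cv2.COLOR_RGB2HSV)
    br=(hsv[...,0]>12)&(hsv[...,0]<28)&(hsv[...,1]>110)&(hsv[...,2]>60)&(W[...,2]>.1)&(W[...,2]<.2)&(abs(W[...,0]-.507)<.05)&(abs(W[...,1]+.33)<.05)
    p=W[br]; print(n,len(p))
    if len(p)>8:
        A=np.c_[p[:,:2]-[.507,-.33],np.ones(len(p))]; print((p[:,2].min(),p[:,2].max()),np.linalg.lstsq(A,p[:,2],rcond=None)[0], p[:,:2].min(0),p[:,:2].max(0))
s=np.load("k3_scene.npz")["im"];u,v=proj("scene",[.507,-.33,.15]).astype(int);print(u,v)
cv2.imwrite("pics/k3e.png",cv2.resize(s[v-35:v+35,u-40:u+40,::-1],None,fx=8,fy=8,interpolation=cv2.INTER_CUBIC))
t=np.load("k3_top.npz")["im"];u,v=proj("top",[.507,-.33,.141]).astype(int);print(u,v)
cv2.imwrite("pics/k3f.png",cv2.resize(t[v-30:v+30,u-35:u+35,::-1],None,fx=8,fy=8,interpolation=cv2.INTER_CUBIC))
E
```

```text
top 164
(np.float64(0.13558765885882346), np.float64(0.1932592098492338)) [ 0.65938877 -0.77231156  0.15966719] [ 0.46827541 -0.34984691] [ 0.51544968 -0.30222065]
scene 105
(np.float64(0.13455439757300072), np.float64(0.19637133683087438)) [-0.27661499 -0.3124425   0.15047508] [ 0.48824378 -0.36663704] [ 0.53604636 -0.28702138]
210 146
498 219
```

View pics/k3e.png

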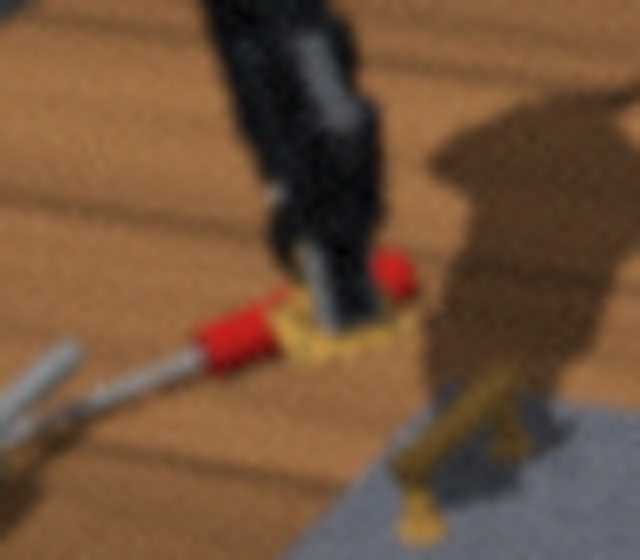

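View pics/k3f.png

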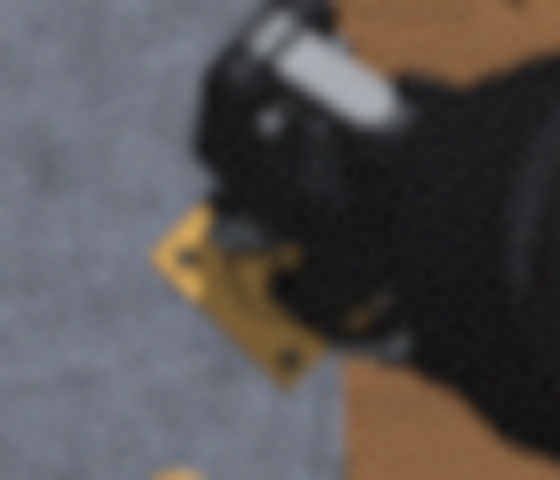

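The plate looks level and square to the fingers, so the width probably comes from the axle heads. A quick plane fit on the plate points alone, then place.

```bash
python3 - <<'E'
from job import *
for n in("top","scene"):
    f=np.load(f"k3_{n}.npz");im,d=f["im"],f["d"];W=world(n,d);hsv=cv2.cvtColor(im,cv2.COLOR_RGB2HSV)
    br=(hsv[...,0]>12)&(hsv[...,0]<28)&(hsv[...,1]>110)&(W[...,2]>.128)&(W[...,2]<.150)&(abs(W[...,0]-.507)<.04)&(abs(W[...,1]+.33)<.04)
    p=W[br]; A=np.c_[p[:,:2]-[.507,-.33],np.ones(len(p))]; print(n,len(p),np.linalg.lstsq(A,p[:,2],rcond=None)[0].round(3))
place("castor"); print(pick("pull")); snap("k4")
im=np.load("k4_top.npz")["im"]; s=np.load("k4_scene.npz")["im"]
cv2.imwrite("pics/k4c.png",cv2.resize(im[125:310,145:515,::-1],(777,388)))
cv2.imwrite("pics/k4d.png",cv2.resize(s[90:260,170:470,::-1],None,fx=2.5,fy=2.5))
E
```

```text
top 143 [ 0.191 -0.174  0.145]
scene 84 [-0.022 -0.063  0.14 ]
down hit True z [0.47069956 0.1811134  0.04265355] want 0.042499999999999996 0.027032102928682168
t 26.3917
grip 0.011221009810497702 hit False z [ 0.40974816 -0.35265026  0.04059362] F [-0.1 -0.8  3.6] 30.075
lifted 0.011395730353612455 [-0.5  1.  -1.1] 30.875
263.7
```

View pics/k4c.png

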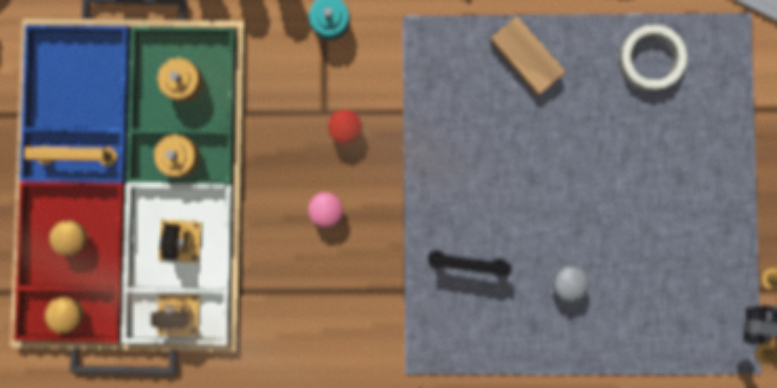

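View pics/k4d.png

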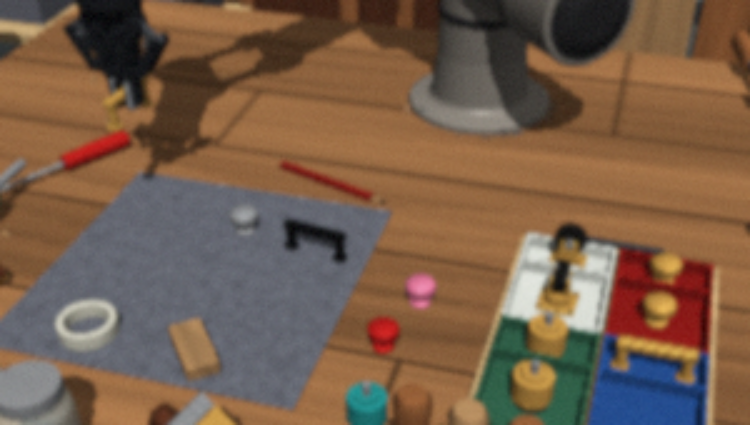

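The castor stands in the white cell (181,240) and the pull is held (grip 11.4 mm). The two plate fits disagreed: the top view gave a tilt of about 0.25 and the scene view about 0.07. The top fit was probably contaminated by fork points, so I'll check how the castor stands once it's resting. Now I'll place the pull, back off, and verify.

```bash
python3 - <<'E'
from job import *
place("pull"); 
r.reach([.217,.478,.256],quat(88.1)); r.hold(.5); snap("k5"); print(r.read_state()["time_s"])
im,d=[np.load("k5_top.npz")[k] for k in("im","d")];W=world("top",d)
s=np.load("k5_scene.npz")["im"]
cv2.imwrite("pics/k5c.png",cv2.resize(im[125:310,145:515,::-1],(777,388)))
cv2.imwrite("pics/k5d.png",cv2.resize(s[170:290,345:470,::-1],None,fx=5,fy=5,interpolation=cv2.INTER_CUBIC)[:600])
exp={"knob":(.018,.041,.022),"pull":(.036,.051,.03),"foot":(.036,.048,.03),"castor":(.048,.068,.03)}
top={"knob":.041,"pull":.045,"foot":.044,"castor":.063}
for n,c in cell.items():
    w=W[(abs(W[...,0]-c[0])<.045)&(abs(W[...,1]-c[1])<.045)]
    p=w[(w[:,2]>top[n]-.010)&(w[:,2]<top[n]+.006)]
    rc=cv2.minAreaRect((p[:,:2]*1e3).astype(np.float32)); cc=np.array(rc[0])/1e3-c
    A=np.c_[p[:,:2]-p[:,:2].mean(0),np.ones(len(p))]
    print(n,"off mm",(np.array([cc@ex,cc@ey])*1e3).round(1),"size",np.round(rc[1],1),"top z",np.percentile(p[:,2],95).round(4),"want",top[n],"slope",np.linalg.lstsq(A,p[:,2],rcond=None)[0][:2].round(3))
W0=world("top",np.load("top0.npz")["d"])
for n,b in(("steel",(403,246,432,275)),("black",(345,238,395,268))):
    o=[]
    for X in(W0,W):
        q=X[b[1]:b[3],b[0]:b[2]].reshape(-1,3);q=q[q[:,2]>.022];o.append(q.mean(0)*1e3)
    print(n,np.round(o,1).tolist())
# castor plate tilt at rest
c=cell["castor"];hsv=cv2.cvtColor(im,cv2.COLOR_RGB2HSV)
p=W[(abs(W[...,0]-c[0])<.024)&(abs(W[...,1]-c[1])<.024)&(hsv[...,1]>90)&(W[...,2]<.021)&(W[...,2]>.003)]
A=np.c_[p[:,:2]-c,np.ones(len(p))];print("plate",len(p),np.linalg.lstsq(A,p[:,2],rcond=None)[0].round(3),"want z .013")
E
```

```text
down hit True z [0.63390697 0.28187489 0.04661048] want 0.0465 0.011534156911273116
t 35.6167
38.3167
pull off mm [-2.2 -0.7] size [13.7 77.3] top z 0.0476 want 0.045 slope [0.007 0.185]
foot off mm [-1.9 -1. ] size [38.9 38.1] top z 0.0485 want 0.044 slope [0.024 0.056]
knob off mm [-0.6 -2.1] size [32.2 30.9] top z 0.0429 want 0.041 slope [-0.019  0.1  ]
castor off mm [-0.9 -1.4] size [12.7 30.8] top z 0.0645 want 0.063 slope [0.013 0.161]
steel [[428.3, -205.2, 40.5], [429.7, -202.3, 55.2]]
black [[447.4, -108.3, 53.3], [447.4, -108.4, 53.3]]
plate 122 [0.015 0.008 0.014] want z .013
```

View pics/k5c.png

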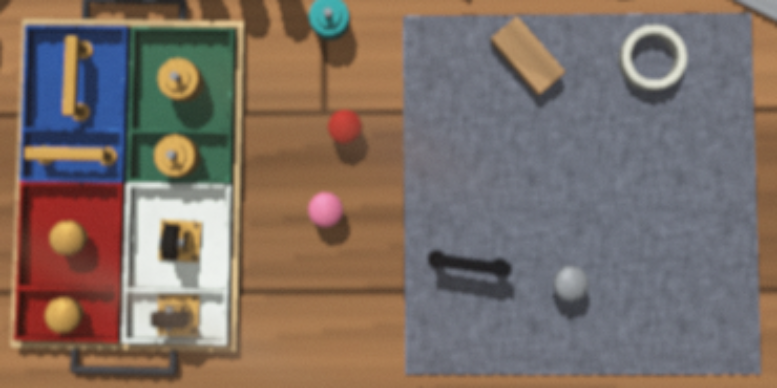

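View pics/k5d.png

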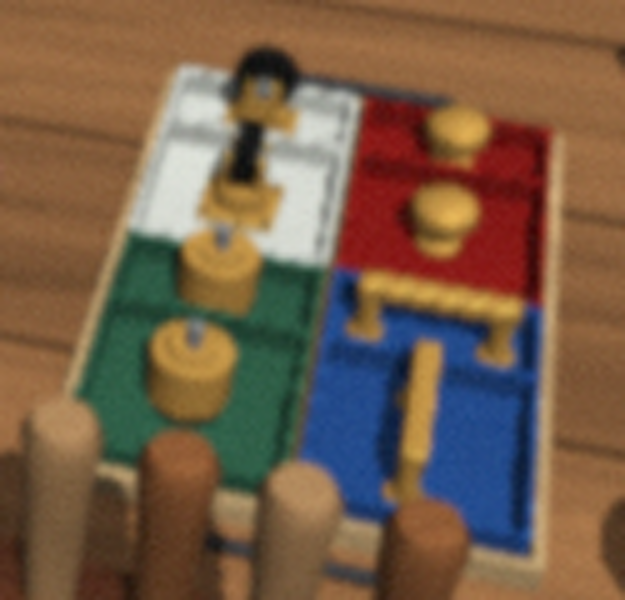

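All four stand in their own cells, and the pictures show both look-alikes in place. Two numbers need tightening: the pull slope of 0.185, which includes side-face pixels, and the steel-knob mean, where a z of 55 mm means outlier depths.

```bash
python3 - <<'E'
from job import *
W=world("top",np.load("k5_top.npz")["d"]);W0=world("top",np.load("top0.npz")["d"])
for nm,X in(("before",W0),("after",W)):
    for n,b,lo,hi in(("steel",(403,246,432,275),.022,.04),("black",(345,238,395,268),.032,.046)):
        q=X[b[1]:b[3],b[0]:b[2]].reshape(-1,3);q=q[(q[:,2]>lo)&(q[:,2]<hi)];print(nm,n,np.round(np.median(q,0)*1e3,1),len(q))
def slope(X,c,lo,hi,hw=.045):
    p=X[(abs(X[...,0]-c[0])<hw)&(abs(X[...,1]-c[1])<hw)];p=p[(p[:,2]>lo)&(p[:,2]<hi)]
    A=np.c_[p[:,:2]-c,np.ones(len(p))];return len(p),np.linalg.lstsq(A,p[:,2],rcond=None)[0].round(3)
print("pull top",slope(W,cell["pull"],.041,.052)); print("foot",slope(W,cell["foot"],.040,.049))
# pull feet (z~.012) midpoint against bar: brass pixels of blue cell below bar height
im=np.load("k5_top.npz")["im"];h=cv2.cvtColor(im,cv2.COLOR_RGB2HSV);c=cell["pull"]
for nm,cc,hw in(("placed",cell["pull"],(.046,.046)),("sample",C+.105*ex+.053*ey-.077*ex,(.02,.046))):
    k=(abs(W[...,0]-cc[0])<hw[0])&(abs(W[...,1]-cc[1])<hw[1])&(h[...,0]>12)&(h[...,0]<28)&(h[...,1]>90)
    p=W[k];bar=p[p[:,2]>.036];ft=p[(p[:,2]<.022)]
    print(nm,"bar",bar.mean(0).round(4),len(bar),"feet",ft.mean(0).round(4),len(ft))
E
```

```text
before steel [ 428.  -206.8   33.6] 222
before black [ 447.1 -109.4   39.6] 232
after steel [ 428.4 -207.1   33.7] 220
after black [ 447.2 -109.6   39.4] 231
pull top (242, array([0.003, 0.041, 0.045]))
foot (263, array([-0.004,  0.018,  0.045]))
placed bar [0.6324 0.2805 0.045 ] 228 feet [0.6285 0.2781 0.0142] 53
sample bar [0.5551 0.2851 0.0454] 201 feet [0.5523 0.2706 0.0131] 35
```

Those settle it. The look-alikes moved less than 1 mm, the pull and foot tops slope under 0.05, and the pull's feet lie under its bar at the right height. Handing in.

```bash
python3 - <<'E'
from job import *
print(r.read_state()["time_s"]); r.finish_job()
E
```

```text
38.3167
the job is handed in; nothing more can be done
```

All four brass fittings stand upright in their own cells: knob in red, foot in green, castor in white and pull in blue. I handed the job in at 38.3 s of the 106 s allowed; it reports no verdict.

- **Positions:** in the last pictures each fitting is within about 2.5 mm of its cell centre. Top heights read 1.5–4.5 mm above the expected values at the 95th percentile. Plane fits put the pull and foot tops (45 mm) and the castor plate (14 mm) within about 1 mm.
- **Uprightness:** the pull, foot and castor plate slope less than 0.05. I did not redo the fit for the knob, whose cap is domed, so its uprightness rests on the pictures.
- **Look-alikes:** the steel knob and black pull read within 0.5 mm of where they started. I left the pink, red and turquoise ones alone.
- **Checks that disagreed:**
  - The castor gripped at 27 mm where the fork is 22 mm, probably on the axle heads.
  - The fit of its plate while held was unreliable: the top view gave a tilt of about 0.25, the scene view about 0.07. At rest the plate measured level, about 0.02.
  - First slopes of up to 0.19 on the pull and castor, and an odd mean for the steel knob, appear to come from side-face pixels and depth outliers. Tighter fits cleared the pull and the steel knob, and the plate fit cleared the castor.

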